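Unlock a spring-closing damper and hold it open at the index mark

TASK

Unlock the spring-closing slide damper by drawing the lock pin out of its socket and putting the pin in the small metal tray, then pull the damper's gate out by its bar handle until its pointer stands opposite the tongue of the brass index clip, and keep it there: the program finishes with the gripper still holding the gate at the mark. Leave the other things where they are.

Things in the scene. Friction and masses are not known exactly. Their poses are not given: they have to be found in the camera images.
- damper: Fixed slide damper on a dark base plate 280 x 164 mm. Origin on the table under it, z up, x from the handle end to the housing. Plate x -145 to 135 mm, y -84 to 80 mm. At x 18 to 133 mm a grey housing 34 mm high with a round duct collar on top (75 mm across, to z 50 mm); the flat steel gate comes out of its front towards -x. In front of it only handle, stop ear and lock pin stand over z 34 mm.
- damper_gate: The sliding gate, a level steel plate, top at z 26 mm; starts shut, origin then at the damper's, slides 0 to 75 mm along the damper's -x. A spring pulls it shut: 3 N shut, 100 N/m more as it opens (9 N at 60 mm); let go, it shuts. Carries handle, pointer and at its +y side a stop ear (y 28 to 72, x -8 to 0, z up to 44 mm) that the lock pin, while in its socket, stops after 3 mm.
- handle (a point): Middle of the gate's bar handle: a dark round steel bar, 14 mm thick and 78 mm long, lying along the damper's y axis at z 62 mm on two posts 62 mm apart; 29 mm of free height under the bar between the posts. It is 60 mm before the damper's origin when shut. Axes as the damper's.
- pointer (a point): Tip of the gate's small dark pointer (2.5 mm wide at the tip), which lies over the aluminium scale rail at the damper's -y side, 35 mm nearer the housing than the handle bar; moves with the gate. Axes as the damper's.
- mark (a point): Middle of the end of the brass index clip's tongue on the scale rail, 2 mm to the damper's -y of the pointer's path. The tongue is 8 mm wide along the damper's x. The clip is fixed, 16 mm wide, top at z 34 mm. Axes as the damper's: the pointer is opposite the mark when their places along the damper's x agree; the mark lies 25 to 60 mm towards -x of the shut gate's pointer.
- lock_pin: Loose steel lock pin, 66 mm long, 50 g: shank 8 mm thick and 44 mm long, with a dark round grip head 20 mm across and 22 mm high on top. Origin at the foot of the shank, z up along the pin. It starts upright in its socket, with its foot 12 mm above the table, and must be lifted straight up 20 mm to leave the socket; about 0.75 mm play all round.
- pin_head (a point): Middle of the lock pin's head, 55 mm from the foot, 67 mm above the table at the start.
- pin_mid (a point): Middle of the lock pin's length, 33 mm from the foot.
- pin_socket (a point): Mouth of the lock pin's socket: a dark block 34 x 26 mm on the base, top at z 32 mm, at damper x -15, y +60.5 mm.
- tray: Fixed open steel tray, 105 (x) x 140 (y) x 26 mm high, walls and floor 4 mm. Origin under its centre.
- burner_a: Fixed grey and black oil burner, up to 220 mm high, standing behind the work; a part of the room, not to be touched. Origin under its middle; it always stands in the same place, its nearest corner about 500 mm ahead of the robot and 80 mm to the right, between and behind the damper and the tray.
- gasket_box: Bystander: small printed carton, 55 x 75 x 40 mm, origin under its centre.
- tape_black: Bystander: roll of black tape, 72 mm across, 19 mm high, lying flat.
- tape_ptfe: Bystander: small white roll of thread tape, 52 mm across, 13 mm high, lying flat.

How it is judged (in metres and radians):
On the way, in this order (a step that is already met when the one before it is completed fails the run):
1. the lock pin is out of its socket and lies or stands in the tray, let go and at rest (x of pin_mid in the frame of tray between -0.047 and 0.047 m and y of pin_mid in the frame of tray between -0.064 and 0.064 m and z of pin_mid in the frame of tray below 0.045 m and contact force between the fingers and lock_pin below 0.05 N and linear speed of lock_pin below 0.03 m/s), for 0.2 s.
2. the gripper holds the gate still with its pointer opposite the tongue of the index clip (x of pointer in the frame of mark between -0.004 and 0.004 m and contact force between the fingers and damper_gate above 2 N and linear speed of damper_gate below 0.01 m/s and distance between the grasp point and handle below 0.045 m and contact force between damper_gate and lock_pin below 0.1 N), for 0.3 s.
At the end, for the whole second after the job is handed in: The lock pin is in the tray, let go, at rest and clear of the gate. The fingers still hold the gate by its bar (contact over 2 N, grasp point within 45 mm of the bar's middle); the gate is still, its pointer within 4 mm of the mark along the damper's x (all of step 1 and all of step 2); the arm keeps its last pose, push and grip.
It fails at once if the carton or a tape roll is moved more than 20 mm (distance of any of gasket_box, tape_black, tape_ptfe from where it was at the start of the episode above 0.02 m).
It also fails if it takes over 53 s, if anything falls off the work surface, if the arm or the gripper's body presses on something with over 40 N, if the wrist force passes 120 N, or if a joint passes its speed limit or range.

ROBOT

A 6-joint arm with a two-finger parallel gripper is mounted at the origin on a cart in front of the work surface, level with it; the furniture and walls round the work are solid. World frame = base frame: x ahead of the robot, y to its left, z up, the work surface at z = 0. Lengths are in mm, angles in rad, forces in N, time in s.
With the tool pointing down it reaches from about 250 to 800 mm from the base axis. Payload 8.5 kg.
Tool frame: the origin (TCP) lies at the very end of the fingers, on their centre line; the grasp point (between the pads) lies 19 mm behind it (env.hold_point_z is the distance from the TCP to the grasp point, in mm); z points along the fingers, y is the line along which they close (so a half turn about z gives the same grasp; the last joint's range is limited). The gripper opens to 85 mm and grips with 20 to 120 N. Pads are 22 mm wide; open, the fingers measure 114 mm over their backs; the gripper's body (76 mm by 85 mm) begins 54 mm behind the grasp point. The pads swing forward as they close: fully open they stand 13 mm farther back than shut.
Start: joints at [-1.313, 0.238, -0.013, 1.319, 0, 1.571], TCP at [133.838, -507.608, 231.276] pointing down, gripper open.
Joint ranges: [-2.66, 2.66], [-1.03, 1.9], [-1.14, 1.46], [-1.82, 2.27], [-1.45, 1.34], [-3.14, 3.14]. Speed limits (rad/s): [2.22, 2.22, 2.79, 3.14, 3.14, 3.14].

INTERFACE

Orientations are given as a 3x3 rotation matrix whose columns are the frame's x, y, z axes.
In Python, from rig import env gives the robot as it stands. Calls block until the motion is done:
- env.move_ptp(position, orientation): joint-space move of the TCP to a pose.
- env.move_l(position, rotation=None, speed=150): straight line of the TCP; rotation=None keeps the orientation; speed is the mean speed in mm/s.
- env.move_j(angles): joint-space move.
- env.move_gripper(opening): opening from 0.0 (shut) to 1.0 (fully open); the grip force is fixed at half the most; returns when the fingers have stopped.
- env.pause(seconds).
- env.inverse_kinematics(position, orientation): joint angles nearest the present ones, or None.
- env.sense(): the state.
- env.camera(name): name is "side" or "top" or "wrist"; returns (picture, depth): 384x512x3 uint8, red, green, blue; 384x512 float32, mm along the optical axis (not along the pixel's ray), 0 where there is no reading.
- env.camera_model(name): a dict with "K" (3x3 intrinsics, pixels), "position" and "rotation" of the camera in the world. Camera axes: x right, y down, z forward; pixel columns grow to the right and rows downward; lengths in mm; the calibration is good to about 2 mm. A picture is of the moment at which its call begins: read the wrist's pose just before it. camera_model takes no time and is no camera call; for the wrist camera it gives the pose at the moment of the call.
A pose or a line that the arm cannot do raises env.Unreachable and nothing moves.
- env.hand_in(): hands the job in; it is judged then, once.
The state is a dict: "t": time; "qpos": joint angles; "qd": joint speeds; "joint_torque": joint torques, N m; "eef_pos": TCP position; "orientation": TCP orientation; "force": force on the tool from outside, world axes, zero at the start; "wrist_torque": the same for the moment, N m; "grip_width": opening from 0.0 (shut) to 1.0 (fully open); "grasp_force": force on a finger pad.
Only numpy, scipy, OpenCV 4.12 (cv2) and the standard library are available. Lean on these libraries where they do the work, as an engineer would, in place of code of your own. Each camera call takes 0.05 s, during which the arm holds its last target. There are 200 camera calls.

## Working session

There is one attempt and no reset: what is moved stays moved. The work goes in short steps, each a Python script; the robot and the scene stay as the last script left them, time stands still between calls to the robot, and variables do not carry over. Pictures are saved under pics/ and viewed, at most 10 in all, crops included, and the job is handed in when it is done.

```bash
mkdir -p pics
cat > h.py <<'E'
import numpy as np,cv2
from rig import env
def shot(n,f=None):
    m=env.camera_model(n); p,d=env.camera(n)
    if f: cv2.imwrite(f,p[:,:,::-1])
    return p,d,m
def pts(d,m):
    K=np.array(m["K"]);v,u=np.indices(d.shape)
    c=np.stack([(u-K[0,2])/K[0,0]*d,(v-K[1,2])/K[1,1]*d,d],-1)
    return c@np.array(m["rotation"]).T+np.array(m["position"])
def ray(m,u,v,z):
    K=np.array(m["K"]);r=np.array(m["rotation"])@np.array([(u-K[0,2])/K[0,0],(v-K[1,2])/K[1,1],1]);p=np.array(m["position"])
    return p+r*(z-p[2])/r[2]
E
python3 - <<'E'
from h import *
for n in("top","side"):
    p,d,m=shot(n,f"pics/{n}.png"); np.savez(f"{n}.npz",p=p,d=d,**m)
    print(n,np.round(m["K"],1).tolist(),np.round(m["position"]),np.round(m["rotation"],2).tolist())
print(env.sense()["t"])
E
```

```text
top [[366.4, 0.0, 253.7], [0.0, 366.4, 194.3], [0.0, 0.0, 1.0]] [ 420.  -92. 1199.] [[0.02, -1.0, 0.08], [-1.0, -0.02, 0.0], [0.0, -0.08, -1.0]]
side [[410.4, 0.0, 253.5], [0.0, 410.4, 188.0], [0.0, 0.0, 1.0]] [-513.  230.  857.] [[-0.3, -0.56, 0.77], [-0.95, 0.19, -0.24], [-0.01, -0.81, -0.59]]
0.1
```

View pics/top.png

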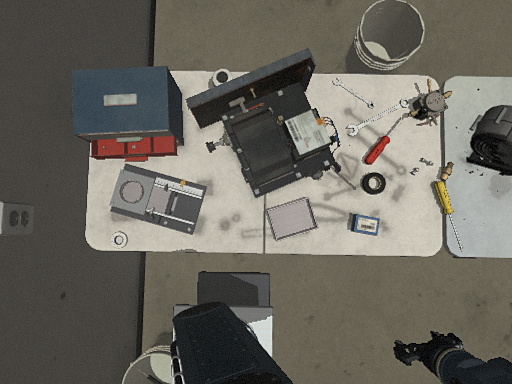

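View pics/side.png

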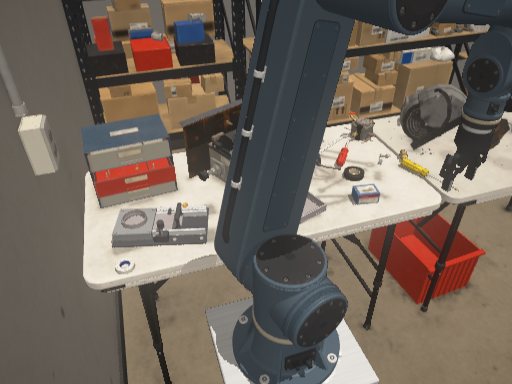

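The top view shows the damper at about (160,198), with its housing to the left, collar at (131,191) and brass clip at about (183,183). The tray is at (292,219), the carton at (364,224), the black tape at (373,183) and the PTFE roll at (120,239). The side view shows the damper, with the pin upright near (185,207).

Run:
```python
from h import *
z=np.load("top.npz");p=z["p"];d=z["d"];P=pts(d,z)
for n,u,v,h in [("collar",131,191,50),("tray",292,219,26),("clip",183,183,34),("ptfe",120,239,13),("box",364,224,40)]:
    print(n,ray(z,u,v,h).round(),P[v,u].round())
# damper footprint: points with z 10..60 in region
v,u=np.indices(d.shape);x=P[...,0];y=P[...,1];Z=P[...,2]
for nm,box in (("dam",(105,215,160,235)),("tray",(262,322,190,245))):
    m=(u>box[0])&(u<box[1])&(v>box[2])&(v<box[3])&(Z>5)&(Z<75)&(x<560)
    m=cv2.morphologyEx(m.astype(np.uint8),cv2.MORPH_OPEN,np.ones((3,3)))
    n,l,s,c=cv2.connectedComponentsWithStats(m);k=1+s[1:,4].argmax()
    q=P[l==k][:,:2].astype(np.float32);print(nm,s[k],cv2.minAreaRect(q))
im=cv2.resize(p[155:250,100:330,::-1],None,fx=3.4,fy=3.4,interpolation=cv2.INTER_CUBIC);cv2.imwrite("pics/topc.png",im)
```

```text
collar [510. 295.  50.] [512. 303.  24.]
tray [ 432. -215.   26.] [ 432. -218.    2.]
clip [540. 135.  34.] [540. 135.  33.]
ptfe [357. 335.  13.] [357. 341.  -2.]
box [ 421. -441.   40.] [ 421. -442.   38.]
dam [ 110  176   95   59 3621] ((490.2433166503906, 219.69175720214844), (278.92010498046875, 163.1356658935547), 75.18404388427734)Traceback (most recent call last):
  File "<stdin>", line 10, in <module>
ValueError: attempt to get argmax of an empty sequence
```

```bash
cat >> h.py <<'E'
a=np.deg2rad(75.18)
XD=np.array([np.cos(a),np.sin(a),0]);YD=np.array([-np.sin(a),np.cos(a),0]);O=np.array([490.2,219.7,0])+5*XD+2*YD
def W(x,y,z): return O+x*XD+y*YD+np.array([0,0,z])
def toD(P): q=np.asarray(P)-O; return np.array([q@XD,q@YD,q[2]])
def R(y):
    z=np.array([0,0,-1.]);return np.column_stack([np.cross(y,z),y,z])
E
python3 - <<'E'
from h import *
for s in (1,-1):
    for n,t,r in(("pin",W(-15,60.5,50),s*YD),("bar",W(-60,0,50),s*XD),("bar55",W(-115,0,50),s*XD),("look",W(-40,20,300),s*YD),("tray",(432,-217,60),s*YD)):
        q=env.inverse_kinematics(t,R(r));print(s,n,None if q is None else np.round(q,2))
m=env.camera_model("wrist");s=env.sense();Rt=s["orientation"]
print("cam in tool",(np.array(Rt).T@(np.array(m["position"])-s["eef_pos"])).round(),(np.array(Rt).T@m["rotation"]).round(2).tolist(),np.round(m["K"],0).tolist())
E
```

```text
1 pin [ 0.49  0.3  -0.43  0.84  0.   -0.83]
1 bar [ 0.34  0.33 -0.38  0.86  0.    0.6 ]
1 bar55 [ 0.24  0.29 -0.45  0.83  0.    0.5 ]
1 look [ 0.39  0.18  0.08  1.48  0.   -0.92]
1 tray [-0.47  0.29 -0.41  0.87  0.   -1.78]
-1 pin [ 0.49  0.3  -0.43  0.84  0.    2.32]
-1 bar [ 0.34  0.33 -0.38  0.86  0.   -2.54]
-1 bar55 [ 0.24  0.29 -0.45  0.83  0.   -2.64]
-1 look [0.39 0.18 0.08 1.48 0.   2.22]
-1 tray [-0.47  0.29 -0.41  0.87  0.    1.36]
cam in tool [  74.   -1. -141.] [[0.0, -0.96, -0.29], [1.0, 0.0, -0.0], [0.0, -0.29, 0.96]] [[339.0, 0.0, 249.0], [0.0, 339.0, 195.0], [0.0, 0.0, 1.0]]
```

Run:
```python
from h import *
env.move_ptp([330,-120,320],R(YD))
env.move_ptp(W(-50,15,260),R(YD))
p,d,m=shot("wrist","pics/w1.png");np.savez("w1.npz",p=p,d=d,**m)
cv2.imwrite("pics/w1b.png",cv2.resize(p[:,:,::-1],(800,600)))
print(env.sense()["t"],env.sense()["eef_pos"])
```

```text
4.1417 [462.38288681 179.44816704 260.42300046]
```

View pics/w1b.png

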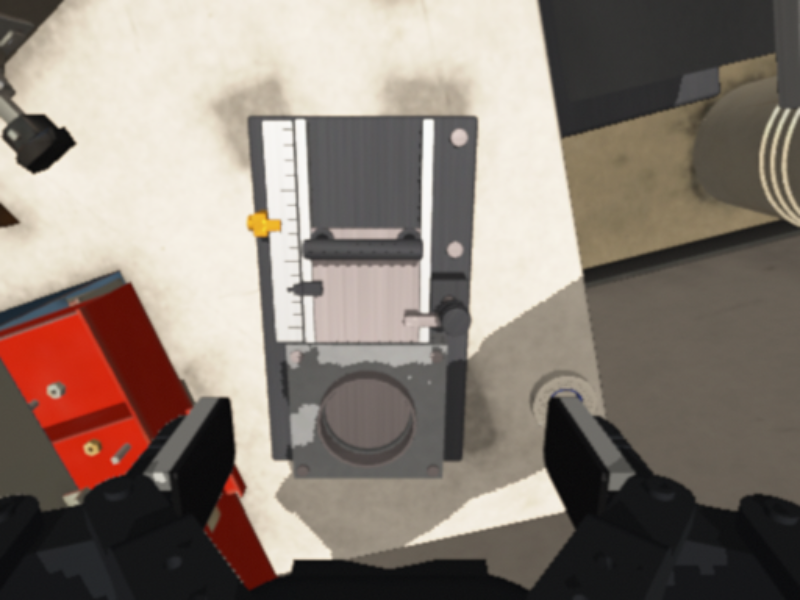

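The wrist view (800x600) shows the clip at (263,225) with its tongue end at about (281,226), and the pointer tip at (289,289). The bar runs from (305,249) to (422,249), and the pin head is at (454,316).

Run:
```python
from h import *
z=np.load("w1.npz");p=z["p"];d=z["d"];P=pts(d,z);k=512/800
for n,u,v,h in[("tongue",281,226,34),("pointer",289,289,32),("barL",305,249,62),("barR",422,249,62),("head",454,316,78),("collar",366,412,50)]:
    print(n,toD(ray(z,u*k,v*k,h)).round(1),toD(P[int(v*k),int(u*k)]).round(1))
v,u=np.indices(d.shape);D=np.stack([(P-O)@XD,(P-O)@YD,P[...,2]],-1)
m=(D[...,2]>56)&(abs(D[...,0]+15)<25)&(abs(D[...,1]-60)<20); q=D[m&(D[...,2]>73)];print("head top",len(q),q.mean(0),q.min(0),q.max(0))
m=(D[...,2]>63)&(abs(D[...,0]+60)<15)&(abs(D[...,1])<50);q=D[m];print("bar",len(q),q.mean(0),q.min(0),q.max(0))
hs=cv2.cvtColor(p,cv2.COLOR_RGB2HSV);b=(hs[...,0]>12)&(hs[...,0]<32)&(hs[...,1]>140)&(hs[...,2]>120)&(abs(u-168)<20)&(abs(v-144)<20)
for r in range(130,160):
    c=np.where(b[r])[0]
    if len(c):print(r,c.min(),c.max(),toD(ray(z,c.max()+.5,r,34)).round(1),D[r,c.max()].round(1))
```

```text
tongue [-70.  -60.3  34. ] [-70.2 -61.8  30.6]
pointer [-24.2 -57.6  32. ] [-25.1 -58.9  30.9]
barL [-59.2 -39.9  62. ] [-60.4 -39.3  66.7]
barR [-59.1  36.   62. ] [-60.3  35.7  66.1]
head [-18.6  56.3  78. ] [-18.5  55.9  76.8]
collar [65.  -2.4 50. ] [77.1 -3.9 25.7]
head top 347 [-18.81704443  57.33455242 111.07073935] [-39.99621659  47.23927763  73.14810969] [ -4.77392879  67.69596951 300.19434772]
bar 19195 [-61.08035897 -10.20575233 314.50019692] [-68.67502789 -49.99906335  63.01058957] [-45.02836716  49.99730846 347.42956363]
135 165 170 [-80.4 -69.7  34. ] [-78.4 -74.   17.5]
136 163 170 [-79.3 -69.8  34. ] [-78.3 -72.3  25.4]
137 162 170 [-78.2 -69.8  34. ] [-77.7 -71.4  29.4]
138 159 170 [-77.2 -69.9  34. ] [-76.6 -71.5  29.4]
139 159 170 [-76.1 -70.   34. ] [-75.6 -71.4  30.2]
140 159 171 [-75. -69.  34.] [-74.4 -70.5  29.6]
141 159 178 [-73.9 -61.5  34. ] [-74.  -61.9  34.5]
142 158 178 [-72.9 -61.6  34. ] [-123.9   14.7  401.5]
143 159 179 [-71.8 -60.5  34. ] [-71.2 -61.9  30. ]
144 159 178 [-70.7 -61.7  34. ] [-70.6 -62.4  33.2]
145 159 178 [-69.6 -61.7  34. ] [-69.5 -62.5  33. ]
146 159 178 [-68.5 -61.8  34. ] [-68.3 -62.7  32.5]
147 162 176 [-67.4 -64.1  34. ] [-67.3 -64.8  33. ]
148 162 171 [-66.4 -69.6  34. ] [-65.7 -71.   30.1]
149 163 171 [-65.3 -69.6  34. ] [-64.4 -71.4  28.6]
150 163 171 [-64.2 -69.7  34. ] [-63.4 -71.3  29.5]
151 165 170 [-63.1 -70.9  34. ] [-62.6 -72.2  30.8]
```

Run:
```python
from h import *
z=np.load("w1.npz");d=z["d"];P=pts(d,z);D=np.stack([(P-O)@XD,(P-O)@YD,P[...,2]],-1)
m=(D[...,2]>74)&(D[...,2]<82)&(abs(D[...,0]+15)<25)&(abs(D[...,1]-60)<20);q=D[m];print("head",len(q),np.median(q,0),q.min(0),q.max(0))
m=(D[...,2]>66)&(D[...,2]<75)&(abs(D[...,0]+60)<15)&(abs(D[...,1])<50);q=D[m];print("bar",len(q),np.median(q,0),q.min(0),q.max(0))
print(np.degrees(np.polyfit(q[:,1],q[:,0],1)[0]))
m=(D[...,2]>30)&(D[...,2]<38)&(D[...,0]>5)&(D[...,0]<150)&(abs(D[...,1])<100);q=D[m];print("hous",q.min(0),q.max(0))
```

```text
head 281 [-14.74308706  57.15364128  76.62004644] [-23.64019641  48.00919923  74.21237941] [-4.77392879 66.39422665 78.49229658]
bar 623 [-59.42614483  -2.32796547  67.12838346] [-65.45031638 -41.51477637  66.00323572] [-54.16393267  35.78280277  69.52302788]
0.23171198892299877
hous [  5.055397   -65.40564664  30.00922753] [135.04641033  56.99354197  37.99771772]
```

```bash
echo 'O=O-2.4*YD' >> h.py
python3 - <<'E'
from h import *
env.move_ptp(W(-15,60.5,120),R(YD))
env.move_l(W(-15,60.5,50),speed=120)
f0=env.sense();env.move_gripper(0.0);s=env.sense()
print(f0["t"],np.round(f0["force"],1),s["t"],np.round(s["force"],1),np.round(s["wrist_torque"],2),s["grip_width"],s["grasp_force"],toD(s["eef_pos"]))
E
```

```text
5.525 [-0.   0.3 -1.1] 6.15 [ 0.3 -0.3  4.9] [0.01 0.35 0.03] 0.21350748532470026 58.38274640031159 [-14.82104323  60.42819     50.30560509]
```

Run:
```python
from h import *
e=env.sense()["eef_pos"]
env.move_l(e+[0,0,30],speed=60);s=env.sense();print(np.round(s["force"],1),s["grip_width"])
env.move_l(e+[0,0,90],speed=150)
env.move_ptp([395,0,145],R(YD))
env.move_ptp([400,-150,145],R(YD))
env.move_ptp([432,-217,110],R(YD))
p,d,m=shot("wrist","pics/w2.png");np.savez("w2.npz",p=p,d=d,**m)
p,d,m=shot("side","pics/s2.png")
s=env.sense();print(s["t"],s["eef_pos"],s["grip_width"],np.round(s["force"],1))
```

```text
[-0.9  0.  -0. ] 0.21317511580369553
9.4417 [ 432.08546272 -215.59833264  110.04778266] 0.21297388320238977 [ 0.8  0.1 -0.3]
```

View pics/w2.png

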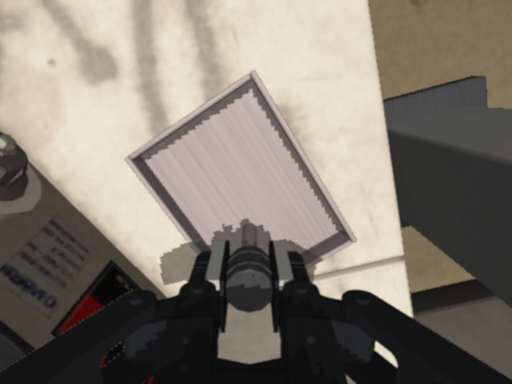

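The wrist view shows the pin held in the fingers, with tray rim corners at (254,72), (130,158) and (352,240).

Run:
```python
from h import *
z=np.load("w2.npz")
A,B,C=[ray(z,*c,26) for c in((254,72),(130,158),(352,240))]
print(A,B,C,np.linalg.norm(A-B),np.linalg.norm(A-C));c=(B+C)/2;print(c)
assert np.linalg.norm(c[:2]-[432,-217])<25
env.move_l([c[0],c[1],110],speed=120)
env.move_l([c[0],c[1],43],speed=80)   # foot ~ 5 mm
s=env.sense();print(np.round(s["force"],1))
env.move_gripper(0.6);env.pause(.1)
env.move_l([c[0],c[1],150],speed=200)
p,d,m=shot("wrist","pics/w3.png");np.savez("w3.npz",p=p,d=d,**m)
print(env.sense()["t"])
```

```text
[ 407.496932   -297.68501187   26.        ] [ 501.23883799 -266.39667321   26.        ] [ 367.72858695 -169.366064     26.        ] 98.8256296459246 134.3401416252643
[ 434.48371247 -217.8813686    26.        ]
[ 0.1 -0.4 -0.8]
11.9333
```

View pics/w3.png

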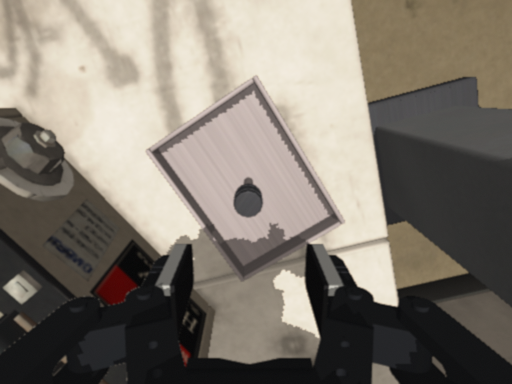

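The pin stands upright at the tray centre (248,200), released. Next is the bar.

Run:
```python
from h import *
r=R(-XD)
env.move_ptp([395,-60,160],R(YD))
env.move_ptp([400,60,160],r)
env.move_ptp(W(-60,0,130),r)
env.move_l(W(-60,0,44),speed=120)
f0=env.sense();env.move_gripper(0.0);s=env.sense()
print(np.round(f0["force"],1),np.round(s["force"],1),s["grip_width"],s["grasp_force"],toD(s["eef_pos"]))
e=s["eef_pos"];env.move_l(e-44*XD,speed=50);env.pause(.2)
p,d,m=shot("wrist","pics/w4.png");np.savez("w4.npz",p=p,d=d,**m)
s=env.sense();print(s["t"],toD(s["eef_pos"]),np.round(s["force"],1),s["grip_width"],s["grasp_force"])
```

```text
[ 0.1 -0.6 -0.3] [-1.1 -1.9  5.5] 0.14091771436746464 58.390812277793884 [-59.94633205  -0.307247    44.69254201]
16.9667 [-102.94906669   -0.25350089   44.7420347 ] [ 0.9  7.2 -0.2] 0.14381743278504952 58.41119170188904
```

View pics/w4.png

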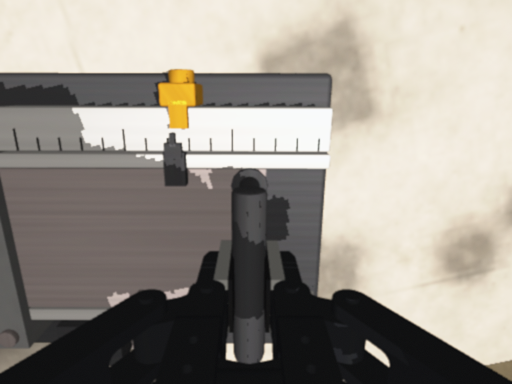

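The pointer tip is at about (172,133) and the tongue end at about (178,127), so the gate still has a few mm to travel.

```bash
cat > m.py <<'E'
from h import *
def err(z):
    p=z["p"];d=z["d"];v,u=np.indices(d.shape)
    hs=cv2.cvtColor(p,cv2.COLOR_RGB2HSV);b=(hs[...,0]>12)&(hs[...,0]<32)&(hs[...,1]>140)&(hs[...,2]>100)
    dk=(p.max(-1)<90)
    c=np.array([[np.where(b[r,120:260])[0].mean()+120,r,b[r,120:260].sum()] for r in range(110,128) if b[r,120:260].any()])
    t=c[(c[:,2]>10)&(c[:,1]>116)];uc=np.median(t[:,0])
    w=slice(int(uc)-18,int(uc)+22)
    q=[(r,np.where(dk[r,w])[0].mean()+w.start,dk[r,w].sum()) for r in range(132,148) if dk[r,w].any()]
    print("tongue",uc,t[-1]);print([(r,round(float(a),1),int(n)) for r,a,n in q[:8]])
    P=pts(d,z);print("z",P[122,int(uc)].round(1),P[140,int(q[3][1])].round(1))
    up=np.median([a for r,a,n in q[:6] if n<12] or [q[0][1]])
    e=toD(ray(z,up,137,31))[0]-toD(ray(z,uc,124,32.5))[0];print("err",e,uc,up);return e
E
python3 -c "
from m import *
err(np.load('w4.npz'))"
```

```text
tongue 178.5 [178.5 127.   18. ]
[(133, 172.5, 2), (134, 172.0, 5), (135, 172.0, 5), (136, 172.5, 4), (137, 172.0, 5), (138, 172.0, 5), (139, 170.7, 7), (140, 172.0, 5)]
z [533.5 140.2  32.8] [526.6 145.5  32. ]
err 3.608378272226048 178.5 172.0
```

Run:
```python
from m import *
e=env.sense()["eef_pos"];env.move_l(e-3.5*XD,speed=20);env.pause(.3)
p,d,m=shot("wrist","pics/w5.png");z=dict(p=p,d=d,**m);err(z)
p,d,m2=shot("side");cv2.imwrite("pics/s5.png",cv2.resize(p[150:290,80:380,::-1],None,fx=2.6,fy=2.6))
s=env.sense();print(s["t"],toD(s["eef_pos"]),np.round(s["force"],1),s["grasp_force"])
```

```text
tongue 173.0 [173. 127.  17.]
[(133, 172.0, 5), (134, 172.0, 5), (135, 172.0, 5), (136, 172.0, 5), (137, 172.0, 5), (138, 172.5, 4), (139, 172.5, 4), (140, 172.5, 4)]
z [533.5 139.7  34.3] [526.  143.   32.7]
err 1.1602942651936132 173.0 172.0
17.6417 [-105.38483137   -0.25548917   44.74889827] [ 1.6  7.6 -2.3] 58.43658149242401
```

View pics/w5.png

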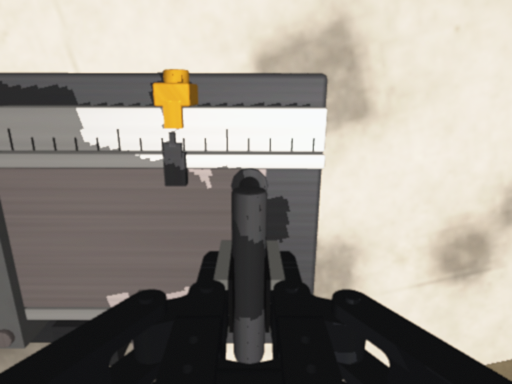

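The pointer tip (172,133) now lies opposite the tongue centre (173,127), about 1 mm off at most, with the grip firm.

Run:
```python
from h import *
env.pause(.5);s=env.sense();print(s["t"],np.round(s["force"],1),s["grasp_force"]);print(env.hand_in())
```

```text
18.1417 [ 0.7  7.6 -1.4] 58.43620240688324
the job is handed in; nothing more can be done
None
```

I handed the job in at 18.1 s: the lock pin is standing in the tray, and the gripper is still holding the gate with its pointer about 1 mm from the mark (limit 4 mm); the rig gave no verdict.

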